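# Set and hold the hardness preload on a straightedge

## Robot

A 7-joint arm with a two-finger parallel gripper is mounted at the origin on a cart in front of the work surface, level with it; the furniture and walls round the work are solid. World frame = base frame: x ahead of the robot, y to its left, z up, the work surface at z = 0. Lengths are in m, angles in rad, forces in N, time in s.
With the tool pointing down it reaches from about 0.425 to 0.875 m from the base axis. Payload 4.7 kg.
Tool frame: the origin (TCP) lies at the very end of the fingers, on their centre line; the grasp point (between the pads) lies arm.grip_point_offset behind it (arm.grip_point_offset is the distance from the TCP to the grasp point, in m); z points along the fingers, y is the line along which they close (so a half turn about z gives the same grasp; the last joint's range is limited). The gripper opens to 87 mm and grips with 3 to 60 N. Pads are 19 mm wide; open, the fingers measure 117 mm over their backs; the gripper's body (75 mm by 190 mm) begins 51 mm behind the grasp point.
Start: joints at [-1.32, 0.321, -0.07, 1.45, 0.023, 1.371, -0.057], TCP at [0.153, 0.632, 0.223] pointing down, gripper open.
Joint ranges: [-2.86, 2.86], [-0.3, 2.09], [-1.38, 1.24], [0.06, 2.45], [-1.56, 4.7], [0.09, 2.05], [-2.69, 2.69]. Speed limits (rad/s): [2.57, 2.57, 3.14, 3.14, 3.14, 3.14, 3.14].

## Interface

Orientations are given as a rotation vector (axis times angle).
In Python, from station import status, read_camera, calibration, ticket, silhouettes, arm gives the robot as it stands.
- The arm moves only by the shell command python3 -m crank 'ROWS' [FORCE]. ROWS is JSON, a list of rows, each a list of 3 entries, a list of its own where there are three numbers: the shift along the tool's x, y, z scaled (see below), then the turn, a rotation vector about the tool's x, y, z scaled (see below), then the opening, from 0 (shut) to 1 (fully open). In form: [[[x, y, z], [ax, ay, az], hand], ...]. A call has 1 to 20 rows; each row shifts and turns the commanded pose from where the row before left it, along the tool's axes as they then stand; what a row does not reach is not made up. The controller multiplies each number of a shift by 0.1 m and each number of a turn by pi rad. A row lasts 1/10 s, in which the tool goes at most 50 mm and 8.59 degrees, less where a joint would pass 70% of its speed; a pose out of reach is approached as far as the arm can. A call with a number of a shift or a turn outside -1 to 1 is refused whole. A call with a gripper value outside its range is refused whole. The fingers move at their own pace and stop on an object; FORCE is the grip in N (left out, the last holds). Time passes only in rows, so rows that do not move let the fingers close. It gives the time, the measured TCP pose, the force, the opening and the grip force at its end, in the units of the state.
- status.sense(): the state, without advancing time (a new reading comes with each control period).
- read_camera(name): name is "side" or "top"; returns (picture, depth): 420x560x3 uint8, red, green, blue; 420x560 float32, m along the optical axis (not along the pixel's ray), 0 where there is no reading.
- calibration(name): a dict with "camera_matrix" (3x3 intrinsics, pixels), "position" and "orientation" of the camera in the world. Camera axes: x right, y down, z forward; pixel columns grow to the right and rows downward; lengths in m; the calibration is good to about 2 mm. A picture is of the moment at which its call begins. calibration takes no time and is no camera call.
- ticket.job_done(): hands the job in; it is judged then, once.
Trained networks look in the newest picture that a camera, given by its name, has taken for a name from the list of things; names that differ only in an ending like _2 or _b are one class to them, and where a whole thing is asked for, a point or a joint stands for the part that bears it (a point fixed in the world has none). Each returns a list of dicts, best first, with "p" (0 to 1); they miss things now and then, are a little off and sometimes report something else, mostly with a low value. They report only what shows in the picture. A call takes as long as a camera call.
- silhouettes(camera, label): "mask" (420x560 bool, what is visible of it) and "pixel" ([column, row] in pixels, amid what is visible of it).
The state is a dict: "clock": time; "joint_positions": joint angles; "joint_vel": joint speeds; "tau": joint torques, N m; "eef_pos": TCP position; "eef_rot": TCP orientation; "contact_force": force on the tool from outside, world axes, zero at the start; "wrist_torque": the same for the moment, N m; "opening": opening from 0.0 (shut) to 1.0 (fully open); "grip_force": force on a finger pad.
Only numpy, scipy, OpenCV 4.12 (cv2) and the standard library are available. Lean on these libraries where they do the work, as an engineer would, in place of code of your own. Each camera call takes 0.05 s, during which the arm holds its last target. There are 200 camera calls.

## Task

The reground steel straightedge is due its hardness check on the lever tester. Lay it flat on the anvil, under the indenter, with one long edge flush along the side fence and its end home against the end stop, and let go of it; then press the lever's cross grip down until the needle on the dial stands between the two limit hands at the top of the dial (the preload of the test), and keep it pressed there with the gripper: the lever springs back up if let go, so finish while still holding it down, needle between the hands, for the reading. Leave the bearing, the bench timer and the step block where they lie.

Things in the scene. Friction and masses are not known exactly. Their poses are not given: they have to be found in the camera images.
- stand: Bench hardness tester worked by a hand lever, fixed; place and turn vary. Origin on the worktop straight under the indenter; x from its front (robot side) to its column, y left, z up. In mm: grey base x -120 to 140, y -75 to 75, 26 high; steel anvil (flat table) x -102 to 63, y -36 to 36, top at z 50; column and head x 58 to 140, up to z 261; lever on the right (y -90 to -174).
- corner (a point): Inner corner of fence and end stop, at anvil height: stand frame x 60, y 14, z 50 mm. Side fence: face y = 14 (looks to -y), from x -90 to 60, end stop: face x = 60 (looks to -x), from y -46 to 14; both 10 mm proud of the anvil. The bar pushed home has its middle at x -40, y 0 and its front end at x -140, 50 mm beyond the fence's front end, free for the fingers.
- dial (a point): Centre of the dial (66 mm across, white face tilted up to the front, black needle, dark limit hands on its rim). At rest near stand x -15, z 177 mm; with the indenter under it, it comes down as the lever is pressed. Dial and gauge reach forward to stand x -35, 33 mm to each side: over the anvil keep the gripper's body forward of them.
- straightedge: Plain steel straightedge, a loose rectangular bar 200 long, 28 wide, 14 mm thick, about 0.28 kg (varies), a dark round mark near each end of its top; it lies flat on the worktop at the right. Both ends and both long edges are alike. Origin at the centre of its underside; x along its length, y across, z up.
- straightedge_middle (a point): Centre of the straightedge's body, 7 mm above its underside.
- lever: The stand's steel lever. Origin on its pivot (stand x 78, y -100, z 195 mm), axis along stand y; arm 120 mm from pivot to grip axis. At rest it points to the front, 0.40 rad above level; it swings down by up to 0.82 rad and springs back. It lowers the gauge 25 mm per rad: the indenter meets the seated bar after 0.40 rad; the needle is straight up at about 0.64 rad (arm 0.24 below level).
- lever_grip (a point): Centre of the lever's black cross grip, a cylinder 22 mm across and 68 mm long along stand y (34 mm to each side of this point; stand y -140 mm). It moves on an arc of 120 mm radius about the pivot: about 242 mm above the worktop at rest, about 167 at the preload. Pressed down here it yields at about 2 N and needs about 7 to 8 N at the preload.
- plunger: The gauge's spring plunger with the steel indenter at its lower end (16 mm across, narrowing to a blunt 8 mm tip), over stand x 0, y 0. At rest the tip's end is at z 74 mm, 10 mm above a seated straightedge. It pushes with 2.5 N per mm that it is pushed in, about 15 N at the preload. Origin: at rest that of the stand; it moves with the tip.
- needle (a joint): Angle of the dial's needle, rad: 0 at rest (about 7 o'clock seen from the front), growing clockwise as the indenter is pushed in, 0.436 rad per mm, so about 10.9 rad per rad of lever once the tip is on the bar. Straight up (12 o'clock) at 2.62; the two limit hands stand at 2.12 and 3.12. With nothing under the tip it stays at 0.
- bearing: Bystander: ball bearing 34 mm in diameter, 11 high, lying on the worktop between straightedge and stand; origin under its centre.
- stop_watch: Bystander: round bench timer, 66x58 mm, 18 high, on the worktop near its front edge; origin under its centre.
- step_block: Bystander: milled aluminium block with three steps, 24x60 mm, up to 24 high, on the worktop between straightedge and stand; origin under its centre.

How it is judged:
By the outcome, as a careful person would: the job done as asked, in the order asked, and still so for the second after the job is handed in, while the arm keeps its last pose, push and grip.
It also fails if it takes over 72 s, if anything falls off the work surface, if the arm or the gripper's body presses on something with over 40 N, if the wrist force passes 120 N, or if a joint passes its speed limit or range.

## Working session

There is one attempt and no reset: what is moved stays moved. The work goes in short steps, Python scripts to look and compute and a shell command to move; the robot and the scene stay as the last step left them, time stands still between calls to the robot, and variables do not carry over. Pictures are saved under pics/ and viewed, at most 10 in all, crops included, and the job is handed in when it is done.

```bash
ls; mkdir -p pics; python3 - <<'E'
from station import status, read_camera, calibration, arm
import cv2, numpy as np
print(status.sense()); print(arm.grip_point_offset)
ims=[]
for n in("side","top"):
    c=calibration(n);print(n,c)
    p,d=read_camera(n);cv2.imwrite(f"pics/{n}0.png",p[:,:,::-1])
E
```

```text
pics
{'clock': 0.0, 'joint_positions': array([-1.31989681,  0.32184959, -0.070101  ,  1.451661  ,  0.02259975,
        1.37081492, -0.05689604]), 'joint_vel': array([-3.86732075e-04,  1.68998343e-05, -6.22912860e-04,  1.00252060e-03,
       -8.33797926e-04, -8.17384662e-04, -8.80095286e-04]), 'tau': array([ 2.49964833e-04, -4.91278660e+01, -4.03638314e-01, -3.12526023e+01,
       -6.38427841e-02,  4.36007779e-02,  1.70398771e-04]), 'eef_pos': array([0.15239378, 0.63131122, 0.22145142]), 'eef_rot': array([-3.71001602e-01, -3.11946972e+00,  3.04819961e-03]), 'contact_force': array([-0.35933713,  0.34618847, -0.7758224 ]), 'wrist_torque': array([-0.00760791, -0.02876327,  0.02961886]), 'grip_force': 0.0, 'opening': 1.0043682737514024}
0.0187
side {'camera_matrix': array([[542.22482005,   0.        , 274.81828413],
       [  0.        , 542.22482005, 204.34327579],
       [  0.        ,   0.        ,   1.        ]]), 'position': array([ 0.53436325, -1.02849528,  0.97003672]), 'orientation': array([-2.25289993,  0.02392715,  0.00422358])}
top {'camera_matrix': array([[468.19489284,   0.        , 282.61587534],
       [  0.        , 468.19489284, 208.36389913],
       [  0.        ,   0.        ,   1.        ]]), 'position': array([ 0.36659162, -0.08572834,  1.10627632]), 'orientation': array([-2.12979696,  2.0955342 , -0.16278515])}
```

View pics/side0.png

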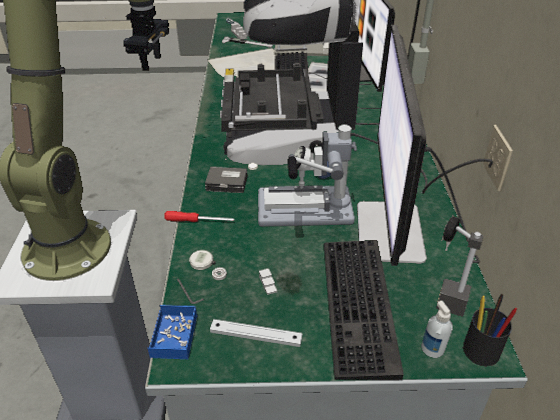

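View pics/top0.png

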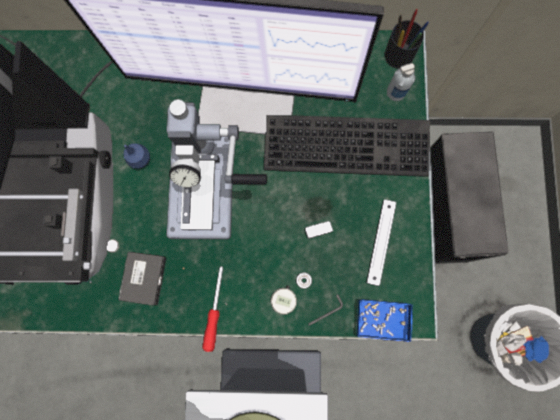

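```bash
cat > h.py <<'E'
from station import status, read_camera, calibration, silhouettes, arm
import cv2, numpy as np
from scipy.spatial.transform import Rotation as R
def cloud(n):
    p,d=read_camera(n); c=calibration(n); K=c["camera_matrix"]
    v,u=np.mgrid[:420,:560]
    P=np.stack([(u-K[0,2])/K[0,0]*d,(v-K[1,2])/K[1,1]*d,d],-1)
    return p,P@R.from_rotvec(c["orientation"]).as_matrix().T+c["position"]
def rect(xy):
    (c,s,a)=cv2.minAreaRect((xy*1000).astype(np.float32))
    return np.round(c,1),np.round(s,1),round(a,2)
def project(n,P):
    c=calibration(n);K=c["camera_matrix"]
    q=(np.asarray(P)-c["position"])@R.from_rotvec(c["orientation"]).as_matrix()
    q=q@K.T
    return q[:,:2]/q[:,2:]
E
python3 - <<'E'
from h import *
for n in("top","side"):
    p,P=cloud(n)
    np.save(f"/tmp/{n}.npy",P)
    for l in("straightedge","stand","lever_grip","dial","bearing","step_block","stop_watch","plunger"):
        s=silhouettes(n,l)
        for t in s[:2]:
            m=t["mask"]; q=P[m]; q=q[np.isfinite(q).all(1)]
            print(n,l,round(t["p"],2),np.round(t["pixel"]),m.sum(),np.round(np.median(q,0),3),np.round(np.percentile(q[:,2],[2,98]),3))
        if s and l in("straightedge","stand"):
            q=P[s[0]["mask"]]
            for lo,hi in ((.005,.025),(.02,.033),(.044,.054),(.055,.068)):
                w=q[(q[:,2]>lo)&(q[:,2]<hi)]
                if len(w)>20: print("  z",lo,hi,len(w),round(np.median(w[:,2]),4),*rect(w[:,:2]))
E
```

```text
top straightedge 0.87 [379. 242.] 1130 [ 0.494 -0.283  0.013] [0.001 0.018]
  z 0.005 0.025 1061 0.0135 [ 492.3 -283.7] [ 29.4 199.5] 77.38
top stand 0.8 [199. 175.] 8391 [0.612 0.128 0.052] [0.018 0.26 ]
  z 0.005 0.025 896 0.0234 [637.8 149.3] [289.9 156.4] 0.37
  z 0.02 0.033 2281 0.026 [616.3 145.8] [246.3 149.5] 0.85
  z 0.044 0.054 1481 0.0496 [616.3 143.4] [ 78.1 214.8] 87.08
  z 0.055 0.068 401 0.0598 [619.  141.2] [ 64.7 198. ] 82.67
top dial 0.69 [188. 166.] 972 [0.613 0.141 0.188] [0.147 0.204]
top bearing 0.46 [303. 278.] 157 [ 0.399 -0.103  0.01 ] [0.002 0.015]
top step_block 0.73 [319. 228.] 251 [ 0.518 -0.136  0.016] [0.004 0.027]
top stop_watch 0.96 [284. 304.] 513 [ 0.353 -0.059  0.017] [0.01  0.022]
side straightedge 0.98 [253. 334.] 1309 [ 0.494 -0.289  0.013] [0.    0.017]
side straightedge 0.22 [314. 192.] 6073 [0.651 0.117 0.05 ] [0.003 0.252]
  z 0.005 0.025 1156 0.0129 [ 492.6 -284.2] [ 38.2 200.3] 76.98
side stand 0.92 [317. 192.] 6154 [0.65  0.118 0.05 ] [0.003 0.252]
  z 0.005 0.025 1107 0.0216 [626.1 217.2] [307.5 262.3] 89.64
  z 0.02 0.033 1390 0.0251 [623.1 218.1] [256.5 311.4] 0.29
  z 0.044 0.054 944 0.049 [644.  278.4] [389.6 229. ] 81.1
  z 0.055 0.068 345 0.0592 [668.2 197.4] [253.8 178.9] 48.25
side lever_grip 0.9 [304. 165.] 589 [0.616 0.037 0.22 ] [0.001 0.253]
side dial 0.92 [307. 156.] 465 [0.624 0.132 0.178] [0.094 0.203]
side bearing 0.55 [217. 273.] 125 [ 0.401 -0.109  0.009] [0.    0.014]
side step_block 0.69 [266. 284.] 273 [ 0.519 -0.14   0.015] [0.002 0.026]
side stop_watch 0.83 [202. 258.] 338 [ 0.355 -0.067  0.017] [0.005 0.021]
side plunger 0.59 [301. 182.] 40 [0.613 0.141 0.092] [0.073 0.106]
side plunger 0.3 [313. 195.] 6095 [0.649 0.117 0.05 ] [0.004 0.252]
```

```bash
cat > fit.py <<'E'
from h import *
from scipy.optimize import differential_evolution
def ins(q,x0,x1,y0,y1): # signed dist, + inside
    return np.minimum(np.minimum(q[:,0]-x0,x1-q[:,0]),np.minimum(q[:,1]-y0,y1-q[:,1]))
for names in (["top"],["side"],["top","side"]):
    A=np.concatenate([np.load(f"/tmp/{n}.npy").reshape(-1,3) for n in names])*1000
    A=A[(abs(A[:,0]-630)<200)&(abs(A[:,1]-142)<150)]
    z=A[:,2]; tab=A[abs(z)<8,:2]; base=A[abs(z-26)<4,:2]; anv=A[abs(z-50)<3.5,:2]; fen=A[abs(z-60)<3,:2]
    # lever/others: keep base points within plausible zone
    def cost(p):
        c,s=np.cos(p[2]),np.sin(p[2]); T=lambda q:(q-p[:2])@np.array([[c,-s],[s,c]])
        k=lambda v:np.minimum(np.maximum(v,0),8).sum()
        b=T(base); a=T(anv);f=T(fen)
        a=a[(a[:,0]<60)&(a[:,1]<60)&(a[:,1]>-60)]; f=f[(f[:,0]<50)&(abs(f[:,1])<50)]
        return k(ins(T(tab),-120,140,-75,75))+k(-ins(b,-120,140,-75,75))+k(ins(b,-102,63,-36,36))+k(-ins(a,-102,63,-36,36))+k(ins(a,-90,60,14,30))+k(14-f[:,1])
    r=differential_evolution(cost,[(560,700),(90,190),(-.3,.3)],seed=1,maxiter=150)
    print(names,np.round(r.x,3),round(r.fun),[len(v) for v in(tab,base,anv,fen)])
    c,s=np.cos(r.x[2]),np.sin(r.x[2]);f=(fen-r.x[:2])@np.array([[c,-s],[s,c]]);f=f[abs(f[:,1])<50]
    print(np.percentile(f[f[:,0]<40],[2,10,50,90,98],axis=0).round(1).tolist())
E
python3 fit.py
```

```text
['top'] [6.13861e+02 1.46764e+02 8.00000e-03] 825 [9516, 2018, 1383, 386]
[[-88.7, 13.5], [-82.0, 14.8], [-49.2, 21.2], [-15.8, 28.1], [-7.2, 29.5]]
['side'] [6.12789e+02 1.45817e+02 1.30000e-02] 1230 [5022, 1136, 779, 257]
[[-86.0, 8.8], [-77.4, 10.7], [-30.2, 17.9], [23.3, 25.8], [35.4, 28.0]]
['top', 'side'] [6.13482e+02 1.46268e+02 5.00000e-03] 2091 [14538, 3154, 2162, 643]
[[-88.4, 9.1], [-81.1, 12.6], [-42.4, 20.3], [-4.6, 27.3], [29.6, 29.1]]
```

```bash
python3 - <<'E'
import cv2
a=cv2.imread("pics/top0.png")[90:250,150:310]
b=cv2.imread("pics/side0.png")[110:250,240:380]
cv2.imwrite("pics/z1.png",cv2.hconcat([cv2.resize(a,(400,400),interpolation=2),cv2.resize(b,(400,400),interpolation=2)]))
E
```

```text
(no output)
```

View pics/z1.png

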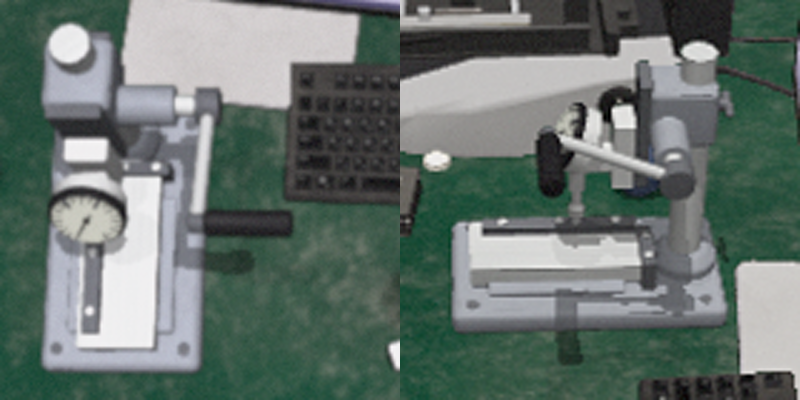

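```bash
cat > go.py <<'E'
# python3 go.py x y z yaw : remaining shift (tool axes, units of 0.1 m) and turn (units of pi) to TCP target; yaw = world angle of tool -x axis
import sys
from h import *
s=status.sense(); M=R.from_rotvec(s["eef_rot"]).as_matrix()
x,y,z,yaw=map(float,sys.argv[1:5]); c,n=np.cos(yaw),np.sin(yaw)
T=np.column_stack([[-c,-n,0],[-n,c,0],[0,0,-1]])
print("shift(start axes)",((np.array([x,y,z])-s["eef_pos"])@M*10).round(3),"shift(target axes)",((np.array([x,y,z])-s["eef_pos"])@T*10).round(3),"turn",(R.from_matrix(M.T@T).as_rotvec()/np.pi).round(4))
print("pos",s["eef_pos"].round(4),"F",s["contact_force"].round(1),"open",round(s["opening"],3),"grip",round(s["grip_force"],1),"t",s["clock"])
E
python3 - <<'E'
from h import *
A=np.concatenate([np.load(f"/tmp/{n}.npy").reshape(-1,3) for n in("top","side")])
for y in np.arange(-.4,.7,.1):
    print(round(y,1),[round(float(np.percentile(q,99)),2) if len(q:=A[(A[:,0]>x)&(A[:,0]<x+.1)&(A[:,1]>y)&(A[:,1]<y+.1),2])>5 else None for x in np.arange(.1,.8,.1)])
E
python3 go.py 0.38 0.45 0.36 -0.22
```

```text
-0.4 [-0.73, 0.04, 0.04, 0.01, 0.02, 0.02, 0.03]
-0.3 [-0.73, 0.04, 0.04, 0.02, 0.02, 0.02, 0.46]
-0.2 [0.0, 0.01, 0.01, 0.01, 0.03, 0.02, 0.46]
-0.1 [0.01, 0.01, 1.11, 0.01, 0.25, 0.02, 0.46]
-0.0 [0.01, 0.03, 0.02, 0.02, 0.25, 0.23, 0.21]
0.1 [0.0, 0.03, 0.02, 0.03, 0.18, 0.24, 0.26]
0.2 [-0.73, 0.01, 0.04, 0.04, 0.03, 0.09, 0.06]
0.3 [-0.73, 0.01, 0.17, 0.18, 0.45, 0.49, 0.48]
0.4 [-0.73, 0.01, 0.18, 0.46, 0.48, 0.49, 0.48]
0.5 [0.43, 0.01, 0.17, 0.41, 0.15, 0.16, 0.37]
0.6 [0.43, 0.33, 0.18, 0.19, 0.19, 0.2, 0.28]
shift(start axes) [-2.638 -1.234 -1.374] shift(target axes) [-2.617 -1.278 -1.374] turn [ 0.      0.     -0.0053]
pos [0.1525 0.6319 0.2226] F [ 0.4  0.2 -0.1] open 1.002 grip 0.0 t 1.0
```

```bash
python3 -m crank '[[[-0.285,-0.347,-0.155],[0,0,0],1],[[-0.285,-0.347,-0.155],[0,0,0],1],[[-0.285,-0.347,-0.155],[0,0,0],1],[[-0.285,-0.347,-0.155],[0,0,0],1],[[-0.285,-0.347,-0.155],[0,0,0],1],[[-0.345,-0.293,0],[0,0,0],1],[[-0.345,-0.293,0],[0,0,0],1],[[-0.345,-0.293,0],[0,0,0],1],[[-0.32,-0.333,0],[0,0,0],1],[[-0.32,-0.333,0],[0,0,0],1],[[-0.32,-0.333,0],[0,0,0],1],[[-0.21,-0.335,0],[0,0,0],1],[[-0.21,-0.335,0],[0,0,0],1],[[-0.21,-0.335,0],[0,0,0],1],[[-0.21,-0.335,0],[0,0,0],1],[[0,0,0],[0,0,0],1]]'; python3 go.py 0.429 -0.270 0.15 -0.22
```

```text
clock: 2.6
eef_pos: [0.4518, 0.0443, 0.3007]
eef_rot: [0.386, 3.116, -0.001]
contact_force: [0.4, 1.1, 0.3]
opening: 1.002
grip_force: 0.0
shift(start axes) [-0.544 -3.103  1.508] shift(target axes) [-0.463 -3.116  1.507] turn [-0.0001  0.0006 -0.0085]
pos [0.4518 0.0443 0.3007] F [0.4 1.1 0.3] open 1.002 grip 0.0 t 2.6
```

```bash
python3 -m crank '[[[0,0,0],[0,0,-0.0085],1],[[-0.051,-0.346,0.167],[0,0,0],1],[[-0.051,-0.346,0.167],[0,0,0],1],[[-0.051,-0.346,0.167],[0,0,0],1],[[-0.051,-0.346,0.167],[0,0,0],1],[[-0.051,-0.346,0.167],[0,0,0],1],[[-0.051,-0.346,0.167],[0,0,0],1],[[-0.051,-0.346,0.167],[0,0,0],1],[[-0.051,-0.346,0.167],[0,0,0],1],[[-0.051,-0.346,0.167],[0,0,0],1],[[0,0,0],[0,0,0],1],[[0,0,0],[0,0,0],1]]'; python3 go.py 0.429 -0.270 0.003 -0.22
python3 - <<'E'
from h import *
for n in("top","side"):
    p,P=cloud(n); cv2.imwrite(f"pics/{n}1.png",p[:,:,::-1])
    s=silhouettes(n,"straightedge")
    if s:
        q=P[s[0]["mask"]];w=q[(q[:,2]>.005)&(q[:,2]<.02)];print(rect(w[:,:2]),len(w))
E
```

```text
clock: 3.8
eef_pos: [0.4305, -0.2627, 0.1492]
eef_rot: [-0.328, -3.123, 0.0]
contact_force: [0.1, 0.4, -0.6]
opening: 0.997
grip_force: 0.0
shift(start axes) [-0.003 -0.074  1.462] shift(target axes) [-1.000e-03 -7.500e-02  1.462e+00] turn [-0.0001 -0.0006  0.0035]
pos [ 0.4305 -0.2627  0.1492] F [ 0.1  0.4 -0.6] open 0.997 grip 0.0 t 3.8
(array([ 492.2, -282.9]), array([ 27.8, 199.3]), 77.3) 728
(array([ 492. , -286.5]), array([ 32.7, 200.7]), 77.81) 1130
```

View pics/side1.png

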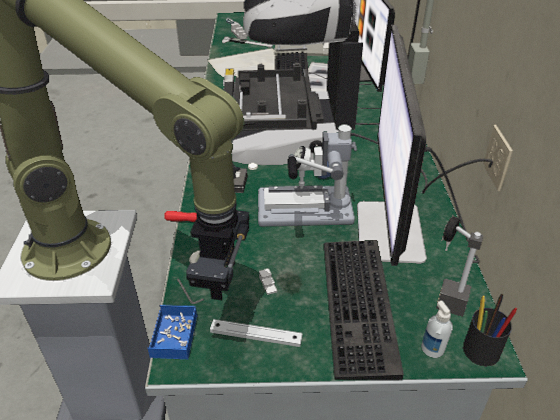

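```bash
python3 -m crank '[[[0,-0.04,0.25],[0,0,0.003],1],[[0,-0.035,0.35],[0,0,0],1],[[0,0,0.4],[0,0,0],1],[[0,0,0.32],[0,0,0],0.6],[[0,0,0.14],[0,0,0],0.5],[[0,0,0],[0,0,0],0.5],[[0,0,0],[0,0,0],0.5]]'; python3 go.py 0.429 -0.270 0.002 -0.22
```

```text
clock: 4.7
eef_pos: [0.43, -0.2711, 0.005]
eef_rot: [0.343, 3.121, 0.0]
contact_force: [-0.5, 0.4, 0.0]
opening: 0.724
grip_force: 0.0
shift(start axes) [0.012 0.008 0.03 ] shift(target axes) [0.012 0.008 0.03 ] turn [0.0001 0.0006 0.0004]
pos [ 0.43   -0.2711  0.005 ] F [-0.5  0.4  0. ] open 0.724 grip 0.0 t 4.7
```

Close firmly, then lift a little.

```bash
python3 -m crank '[[[0,0,0.025],[0,0,0],0.4],[[0,0,0],[0,0,0],0.2],[[0,0,0],[0,0,0],0],[[0,0,0],[0,0,0],0],[[0,0,0],[0,0,0],0],[[0,0,0],[0,0,0],0],[[0,0,0],[0,0,0],0],[[0,0,0],[0,0,0],0],[[0,0,0],[0,0,0],0],[[0,0,0],[0,0,0],0]]' 60; python3 go.py 0.429 -0.270 0.002 -0.22; python3 -m crank '[[[0,0,-0.1],[0,0,0],0],[[0,0,-0.2],[0,0,0],0],[[0,0,-0.3],[0,0,0],0],[[0,0,-0.3],[0,0,0],0],[[0,0,0],[0,0,0],0],[[0,0,0],[0,0,0],0]]'
python3 - <<'E'
from h import *
for n in("top","side"):
    p,P=cloud(n); cv2.imwrite(f"pics/{n}2.png",p[:,:,::-1])
    s=silhouettes(n,"straightedge")
    if s:
        q=P[s[0]["mask"]];q=q[q[:,2]>.03];
        A=np.c_[q[:,0],np.ones(len(q))]
        for k in (0,1): # plane along x
            c=np.linalg.lstsq(A,q[:,2],rcond=None)[0]; r=abs(A@c-q[:,2])<.008; q,A=q[r],A[r]
        print(n,rect(q[:,:2]),"dz/dx",c,"z at .43,.59",c[0]*.43+c[1],c[0]*.59+c[1])
E
```

```text
clock: 5.7
eef_pos: [0.4291, -0.2709, 0.0016]
eef_rot: [0.344, 3.122, 0.001]
contact_force: [0.2, 1.5, 5.0]
opening: 0.314
grip_force: 60.0
shift(start axes) [ 0.003  0.009 -0.004] shift(target axes) [ 0.003  0.009 -0.004] turn [0.0002 0.0001 0.0002]
pos [ 0.4291 -0.2709  0.0016] F [0.2 1.5 5. ] open 0.314 grip 60.0 t 5.7
clock: 6.3
eef_pos: [0.4288, -0.2706, 0.0913]
eef_rot: [0.344, 3.122, 0.001]
contact_force: [0.2, 0.5, -2.2]
opening: 0.313
grip_force: 60.0
top (array([ 540.5, -294.1]), array([28.9, 87.7]), 76.86) dz/dx [-0.06145624  0.13532003] z at .43,.59 0.10889384992215828 0.09906085122652022
side (array([ 513.8, -290.4]), array([ 34.5, 153.3]), 78.13) dz/dx [-0.00708581  0.10401634] z at .43,.59 0.10096944616464376 0.09983571697679804
```

View pics/side2.png

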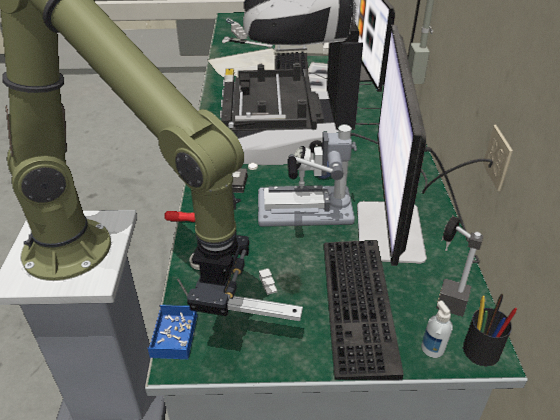

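```bash
python3 go.py 0.419 0.1405 0.1 0.007; python3 -m crank '[[[0,0,0],[0,0,-0.01],0],[[0,0,0],[0,0,-0.02],0],[[0,0,0],[0,0,-0.02],0],[[0,0,0],[0,0,-0.02],0],[[0,0,0],[0,0,0],0]]'; python3 go.py 0.419 0.1405 0.1 0.007
```

```text
shift(start axes) [ 0.981  3.992 -0.098] shift(target axes) [ 0.058  4.11  -0.1  ] turn [ 0.0001 -0.0008 -0.0721]
pos [ 0.4277 -0.2705  0.09  ] F [-0.6  0.3 -2.2] open 0.314 grip 60.0 t 6.5
clock: 7.0
eef_pos: [0.4284, -0.271, 0.0907]
eef_rot: [0.002, -3.141, -0.0]
contact_force: [-0.0, 0.2, -2.0]
opening: 0.313
grip_force: 60.0
shift(start axes) [ 0.088  4.115 -0.092] shift(target axes) [ 0.065  4.115 -0.093] turn [ 0.     -0.0003 -0.0018]
pos [ 0.4284 -0.271   0.0907] F [-0.   0.2 -2. ] open 0.313 grip 60.0 t 7.0
```

```bash
python3 -m crank '[[[-0.05,0.15,-0.02],[0,0,-0.0018],0],[[-0.05,0.3,-0.02],[0,0,0],0],[[-0.05,0.33,-0.02],[0,0,0],0],[[-0.05,0.33,-0.02],[0,0,0],0],[[-0.05,0.33,0],[0,0,0],0],[[-0.05,0.33,0],[0,0,0],0],[[0,0.33,0],[0,0,0],0],[[0,0.33,0],[0,0,0],0],[[0.06,0.33,0],[0,0,0],0],[[0.06,0.33,0],[0,0,0],0],[[0.06,0.33,0],[0,0,0],0],[[0.06,0.3,0],[0,0,0],0],[[0.06,0.25,0],[0,0,0],0],[[0.06,0.15,0],[0,0,0],0],[[0,0.025,0],[0,0,0],0],[[0,0,0],[0,0,0],0],[[0,0,0],[0,0,0],0]]'; python3 go.py 0.419 0.1405 0.07 0.007
python3 - <<'E'
from h import *
st=np.array([.6135,.1463]);yaw=.007
for n in("top","side"):
    p,P=cloud(n); cv2.imwrite(f"pics/{n}3.png",p[:,:,::-1])
    np.save(f"/tmp/{n}3.npy",P)
    s=silhouettes(n,"straightedge")
    for t in s[:2]:
        q=P[t["mask"]];q=q[(q[:,2]>.085)&(q[:,2]<.14)]
        if len(q)>30:print(n,t["p"],len(q),rect(q[:,:2]),np.percentile(q[:,2],[5,50,95]).round(4))
E
```

```text
clock: 8.7
eef_pos: [0.4208, 0.1422, 0.0991]
eef_rot: [0.006, -3.142, 0.001]
contact_force: [0.7, -1.0, -3.0]
opening: 0.315
grip_force: 60.0
shift(start axes) [ 0.018 -0.016  0.291] shift(target axes) [ 0.018 -0.016  0.291] turn [-0.0002 -0.     -0.0009]
pos [0.4208 0.1422 0.0991] F [ 0.7 -1.  -3. ] open 0.315 grip 60.0 t 8.7
top 0.73 699 (array([529. , 143.2]), array([110.7,  28.7]), 0.47) [0.1045 0.11   0.1134]
side 0.81 572 (array([484.7, 139.2]), array([197.9,  35.9]), 0.6) [0.098  0.1083 0.1127]
```

View pics/side3.png

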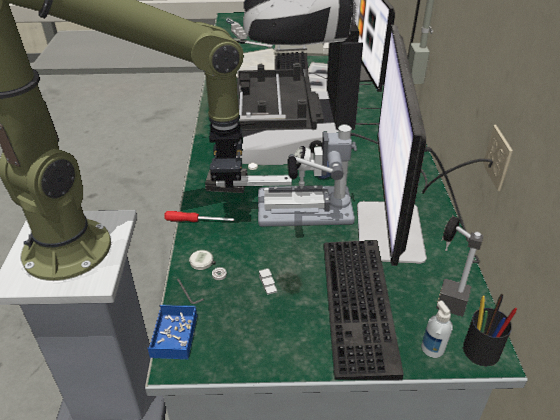

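```bash
python3 -m crank '[[[0,-0.02,0.1],[0,0,-0.0009],0],[[0,0,0.15],[0,0,0],0],[[0,0,0.1],[0,0,0],0],[[0,0,0.04],[0,0,0],0],[[0,0,0.03],[0,0,0],0],[[0,0,0],[0,0,0],0],[[0,0,0],[0,0,0],0]]'; python3 go.py 0.509 0.1415 0.054 0.007
python3 - <<'E'
from h import *
p,P=cloud("top")
for t in silhouettes("top","straightedge")[:2]:
        q=P[t["mask"]]
        w=q[(q[:,2]>.056)&(q[:,2]<.085)&(q[:,1]<.16)]
        if len(w)>30:print(t["p"],len(w),rect(w[:,:2]),np.percentile(w[:,2],[5,50,95]).round(4), [round(float(np.median(w[abs(w[:,0]-x)<.01,2])),4) for x in(.48,.5,.52,.54,.56,.575)])
p,P=cloud("side")
for t in silhouettes("side","straightedge")[:2]:
        q=P[t["mask"]]
        w=q[(q[:,2]>.056)&(q[:,2]<.085)&(q[:,1]<.16)]
        if len(w)>30:print(t["p"],len(w), [round(float(np.percentile(w[abs(w[:,0]-x)<.01,2],80)),4) for x in(.45,.48,.5,.52,.54,.56,.575)])
E
```

```text
clock: 9.6
eef_pos: [0.4207, 0.1416, 0.0576]
eef_rot: [-0.014, 3.141, 0.001]
contact_force: [0.1, -0.0, -2.2]
opening: 0.316
grip_force: 60.0
shift(start axes) [-0.883 -0.009  0.036] shift(target axes) [-0.883 -0.007  0.036] turn [0.0001 0.0002 0.0006]
pos [0.4207 0.1416 0.0576] F [ 0.1 -0.  -2.2] open 0.316 grip 60.0 t 9.6
0.89 647 (array([529. , 143.6]), array([110.6,  29.1]), 0.67) [0.0641 0.0687 0.0719] [0.0689, 0.0691, 0.0686, 0.0686, 0.0686, 0.0683]
0.64 451 [0.0687, 0.069, 0.0689, 0.0696, 0.0694, 0.0686, 0.0684]
```

```bash
python3 -m crank '[[[0,-0.01,0.03],[0,0,0],0],[[-0.05,0,0],[0,0,0],0],[[-0.1,0,0],[0,0,0],0],[[-0.15,0,0],[0,0,0],0],[[-0.15,0,0],[0,0,0],0],[[-0.15,0,0],[0,0,0],0],[[-0.1,0,0],[0,0,0],0],[[-0.05,0,0],[0,0,0],0],[[-0.02,0,0],[0,0,0],0],[[0,0,0],[0,0,0],0]]'; python3 go.py 0.509 0.1415 0.0516 0.007
python3 - <<'E'
from h import *
p,P=cloud("top")
cv2.imwrite("pics/z4.png",cv2.resize(p[90:250,130:310,::-1],(720,640))[:600])
for t in silhouettes("top","straightedge")[:2]:
        q=P[t["mask"]]
        w=q[(q[:,2]>.061)&(q[:,2]<.075)]
        if len(w)>30:print(t["p"],len(w),rect(w[:,:2]),np.percentile(w[:,2],[5,50,95]).round(4))
E
```

```text
clock: 10.8
eef_pos: [0.4972, 0.141, 0.0541]
eef_rot: [0.014, -3.141, 0.0]
contact_force: [-0.2, 0.5, -2.1]
opening: 0.313
grip_force: 60.0
shift(start axes) [-0.118  0.004  0.025] shift(target axes) [-0.118  0.004  0.025] turn [-0.0001 -0.0001  0.0006]
pos [0.4972 0.141  0.0541] F [-0.2  0.5 -2.1] open 0.313 grip 60.0 t 10.8
0.87 346 (array([559.5, 142.5]), array([197.1,  29. ]), 0.79) [0.0622 0.0655 0.0688]
```

View pics/z4.png

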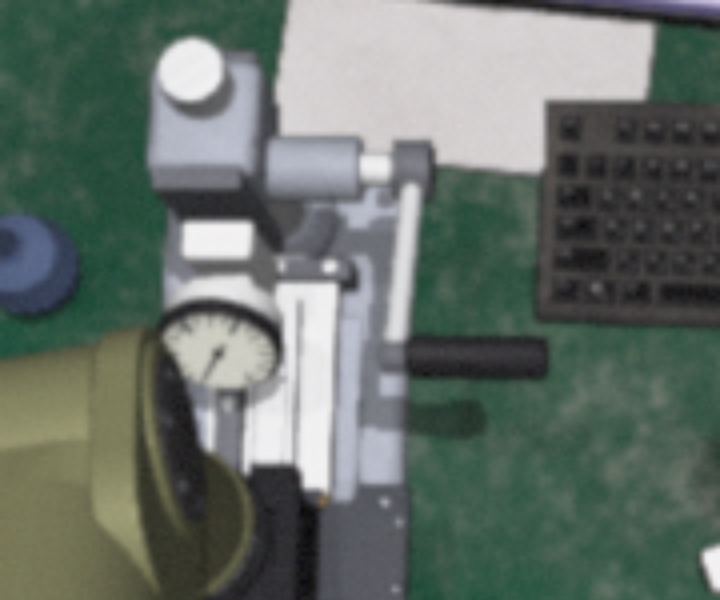

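```bash
python3 -m crank '[[[0,0,0.025],[0,0,0],0],[[-0.03,0,0],[0,0,0],0],[[-0.03,0,0],[0,0,0],0],[[-0.02,0,0],[0,0,0],0],[[0,0,0],[0,0,0],0]]';  python3 -m crank '[[[-0.02,0,0],[0,0,0],0],[[0,0,0],[0,0,0],0]]'; python3 -m crank '[[[-0.02,0,0],[0,0,0],0],[[0,0,0],[0,0,0],0]]'
```

```text
clock: 11.4
eef_pos: [0.5061, 0.1412, 0.0519]
eef_rot: [-0.014, 3.14, 0.0]
contact_force: [0.6, 0.8, -1.5]
opening: 0.31
grip_force: 60.0
clock: 11.6
eef_pos: [0.5078, 0.1412, 0.0518]
eef_rot: [-0.014, 3.141, 0.0]
contact_force: [0.4, -0.4, -1.0]
opening: 0.311
grip_force: 60.0
clock: 11.8
eef_pos: [0.5092, 0.1412, 0.0516]
eef_rot: [0.014, -3.141, 0.0]
contact_force: [-1.2, -0.2, -1.5]
opening: 0.309
grip_force: 60.0
```

```bash
python3 -m crank '[[[-0.015,0,0.01],[0,0,0],0],[[0,0,0],[0,0,0],0]]';  python3 -m crank '[[[-0.015,0,0],[0,0,0],0],[[0,0,0],[0,0,0],0]]'; python3 -m crank '[[[-0.015,0,0],[0,0,0],0],[[0,0,0],[0,0,0],0]]'
```

```text
clock: 12.0
eef_pos: [0.5093, 0.1412, 0.0516]
eef_rot: [0.014, -3.137, -0.001]
contact_force: [-7.6, -1.5, 11.2]
opening: 0.313
grip_force: 60.0
clock: 12.2
eef_pos: [0.5092, 0.1413, 0.0515]
eef_rot: [0.014, -3.134, -0.001]
contact_force: [-12.2, -1.4, 15.2]
opening: 0.312
grip_force: 60.0
clock: 12.4
eef_pos: [0.5093, 0.1413, 0.0515]
eef_rot: [0.014, -3.13, -0.001]
contact_force: [-16.5, -2.1, 20.0]
opening: 0.313
grip_force: 60.0
```

```bash
python3 -m crank '[[[0.025,0,-0.012],[0,0,0],0],[[0,0.02,0],[0,0,0],0],[[0,0.015,0],[0,0,0],0],[[0,0,0],[0,0,0],0]]';  python3 -m crank '[[[0,0.01,0],[0,0,0],0],[[0,0,0],[0,0,0],0]]'; python3 -m crank '[[[0,0.01,0],[0,0,0],0],[[0,0,0],[0,0,0],0]]'
```

```text
clock: 12.8
eef_pos: [0.5093, 0.1427, 0.0516]
eef_rot: [0.011, -3.136, 0.004]
contact_force: [-7.8, -4.6, 4.7]
opening: 0.313
grip_force: 60.0
clock: 13.0
eef_pos: [0.5092, 0.1429, 0.0516]
eef_rot: [0.01, -3.136, 0.005]
contact_force: [-6.8, -5.4, 5.9]
opening: 0.311
grip_force: 60.1
clock: 13.2
eef_pos: [0.5093, 0.1434, 0.0516]
eef_rot: [0.009, -3.136, 0.006]
contact_force: [-7.5, -6.7, 6.8]
opening: 0.313
grip_force: 60.1
```

```bash
python3 -m crank '[[[0.01,0.01,-0.005],[0,0,0],0],[[0,0,0],[0,0,0],0]]';  python3 -m crank '[[[0,0.015,0],[0,0,0],0],[[0,0,0],[0,0,0],0]]'; python3 -m crank '[[[0,0.015,0],[0,0,0],0],[[0,0,0],[0,0,0],0]]';  python3 -m crank '[[[0,0.015,0],[0,0,0],0],[[0,0,0],[0,0,0],0]]'
```

```text
clock: 13.4
eef_pos: [0.5093, 0.1452, 0.0519]
eef_rot: [0.011, -3.139, 0.005]
contact_force: [-2.9, -4.7, 1.5]
opening: 0.318
grip_force: 60.0
clock: 13.6
eef_pos: [0.5092, 0.1452, 0.0519]
eef_rot: [0.01, -3.138, 0.008]
contact_force: [-4.0, -7.8, 2.7]
opening: 0.313
grip_force: 60.0
clock: 13.8
eef_pos: [0.5092, 0.1452, 0.0519]
eef_rot: [0.009, -3.138, 0.01]
contact_force: [-4.3, -10.4, 3.5]
opening: 0.311
grip_force: 60.0
clock: 14.0
eef_pos: [0.5092, 0.1453, 0.0519]
eef_rot: [0.008, -3.138, 0.013]
contact_force: [-5.2, -13.8, 5.6]
opening: 0.314
grip_force: 60.0
```

```bash
cat > st.py <<'E'
from h import *
s=status.sense();M=R.from_rotvec(s["eef_rot"]).as_matrix()
print("yaw",round(np.arctan2(M[0,1]*-1,M[1,1]),4),"pos",s["eef_pos"].round(4),"F",s["contact_force"].round(1),"T",s["wrist_torque"].round(3))
E
python3 st.py
for i in 1; do python3 -m crank '[[[0,-0.035,0],[0,0,0],0],[[0,0,0],[0,0,0],0]]' >/dev/null; python3 st.py; python3 -m crank '[[[0,0,0],[0,0,-0.003],0],[[0,0,0],[0,0,0],0]]'>/dev/null; python3 st.py;  python3 -m crank '[[[0,0,0],[0,0,-0.003],0],[[0,0,0],[0,0,0],0]]'>/dev/null; python3 st.py;  done
```

```text
yaw 0.0049 pos [0.5092 0.1453 0.0519] F [ -5.2 -13.8   5.6] T [-2.875  1.033 -0.225]
yaw 0.0061 pos [0.5092 0.1452 0.0518] F [-2.9 -6.4  0.1] T [-1.421  0.805 -0.264]
yaw 0.0147 pos [0.5093 0.1451 0.0518] F [-3.9 -7.9  0.1] T [-1.455  0.796 -0.555]
yaw 0.0227 pos [0.5092 0.1451 0.0517] F [-3.6 -6.8 -0.1] T [-1.432  0.705 -0.929]
```

```bash
python3 -m crank '[[[0.01,-0.01,0],[0,0,0.005],0],[[0,0,0],[0,0,0],0]]' >/dev/null; python3 st.py; python3 -m crank '[[[0,-0.01,0],[0,0,0],0],[[0,0,0],[0,0,0],0]]' >/dev/null; python3 st.py; python3 -m crank '[[[0,0,0],[0,0,0],0.35],[[0,0,0],[0,0,0],0.45],[[0,0,0],[0,0,0],0.55],[[0,0,0],[0,0,0],0.6],[[0,0,0],[0,0,0],0.6],[[0,0,0],[0,0,0],0.6]]'; python3 st.py
```

```text
yaw 0.0099 pos [0.5092 0.1451 0.052 ] F [-0.2 -5.7 -2.7] T [-1.395  0.218 -0.351]
yaw 0.0109 pos [0.5092 0.1451 0.052 ] F [-0.3 -5.5 -3.2] T [-1.283  0.202 -0.385]
clock: 15.6
eef_pos: [0.5096, 0.1474, 0.0527]
eef_rot: [-0.02, 3.141, 0.001]
contact_force: [-0.4, 0.7, -0.6]
opening: 0.589
grip_force: 0.0
yaw 0.0127 pos [0.5096 0.1474 0.0527] F [-0.4  0.7 -0.6] T [-0.007  0.019 -0.042]
```

```bash
python3 -m crank '[[[0,0,-0.15],[0,0,0],0.6],[[0,0,-0.3],[0,0,0],0.6],[[0.15,-0.1,-0.3],[0,0,0],0.6],[[0.2,-0.4,-0.2],[0,0,0],0.6],[[0.1,-0.45,0],[0,0,0],0.6],[[0,-0.45,0],[0,0,0],0.6],[[0,-0.3,0],[0,0,0],0.6],[[0,0,0],[0,0,0],0.6]]'; python3 - <<'E'
from h import *
st=np.array([.6135,.1463])
ims=[]
for n in("top","side"):
    p,P=cloud(n); np.save(f"/tmp/{n}.npy",P)
    ims.append(cv2.resize(p[90:250,130:290,::-1] if n=="top" else p[110:250,240:380,::-1],(400,400),interpolation=2))
    s=silhouettes(n,"straightedge")
    for t in s[:2]:
        q=P[t["mask"]]; w=q[(q[:,2]>.0615)&(q[:,2]<.068)]
        if len(w)>30:
            print(n,t["p"],len(w),rect(w[:,:2]),"z",np.median(w[:,2]))
            for x in np.arange(.48,.68,.02):
                v=w[abs(w[:,0]-x)<.01]
                if len(v)>5: print("  %.2f"%x,np.percentile(v[:,1],[3,97]).round(4))
cv2.imwrite("pics/z5.png",cv2.hconcat(ims))
E
python3 fit.py
```

```text
clock: 16.4
eef_pos: [0.4666, -0.0288, 0.1489]
eef_rot: [-0.006, 3.139, 0.001]
contact_force: [-0.6, 0.5, -0.1]
opening: 0.602
grip_force: 0.0
top 0.6 693 (array([573.5, 147.1]), array([198.2,  31.3]), 0.68) z 0.06400105196077455
  0.48 [0.1325 0.1557]
  0.50 [0.1315 0.1587]
  0.52 [0.1324 0.1585]
  0.54 [0.1333 0.1587]
  0.56 [0.1322 0.1595]
  0.58 [0.1334 0.159 ]
  0.60 [0.1323 0.1593]
  0.62 [0.1327 0.1471]
  0.64 [0.1334 0.1362]
  0.66 [0.1328 0.1424]
  0.68 [0.1358 0.1421]
side 0.78 331 (array([585.7, 142.2]), array([172.4,  31.9]), 0.62) z 0.0634530464108437
  0.50 [0.1295 0.1565]
  0.52 [0.1284 0.1551]
  0.54 [0.128  0.1561]
  0.56 [0.127  0.1525]
  0.58 [0.1267 0.153 ]
  0.60 [0.1288 0.1561]
  0.62 [0.1275 0.1581]
  0.64 [0.1304 0.1548]
  0.66 [0.1298 0.1557]
['top'] [6.13444e+02 1.45036e+02 3.20000e-02] 2941 [6242, 1270, 784, 694]
[[-136.2, -12.3], [-113.7, -9.7], [-55.7, 10.9], [-9.7, 28.5], [25.5, 31.9]]
['side'] [6.12027e+02 1.45575e+02 1.40000e-02] 2592 [4394, 1023, 448, 467]
[[-109.9, -18.3], [-96.2, -15.1], [-32.5, 0.4], [27.2, 23.9], [37.2, 27.3]]
['top', 'side'] [6.12216e+02 1.45091e+02 2.20000e-02] 5613 [10636, 2293, 1232, 1161]
[[-130.6, -16.1], [-104.5, -12.3], [-47.5, 6.9], [13.5, 26.9], [34.4, 30.2]]
```

View pics/z5.png

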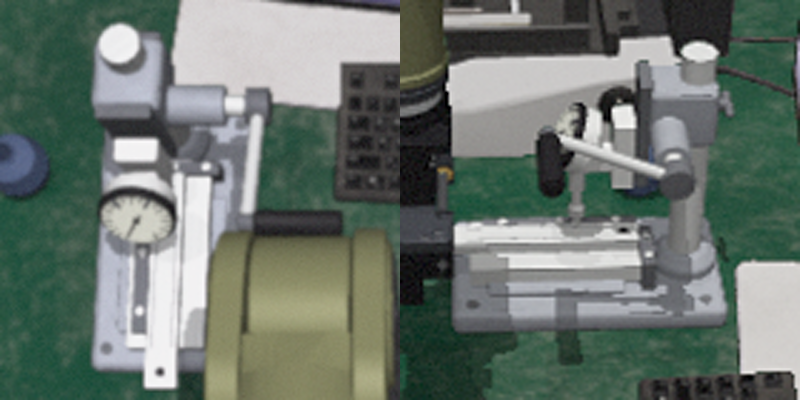

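```bash
python3 -m crank '[[[0,0,-0.3],[0,0,0],0.3],[[0,0,-0.4],[0,0,0],0],[[0,0,-0.4],[0,0,0],0],[[0,0,-0.4],[0,0,0],0],[[0,0,-0.1],[0,0,0],0],[[0,0,0],[0,0,0],0]]' 20; python3 - <<'E'
from h import *
for n in("top","side"):
    P=np.load(f"/tmp/{n}.npy").reshape(-1,3)
    q=P[(P[:,2]>.225)&(P[:,2]<.262)&(abs(P[:,0]-.58)<.035)&(P[:,1]>-.045)&(P[:,1]<.06)]
    print(n,len(q),np.percentile(q,[2,50,98],axis=0).round(4).tolist())
E
python3 go.py 0.582 -0.002 0.275 0.007
```

```text
clock: 17.2
eef_pos: [0.4674, -0.0225, 0.309]
eef_rot: [-0.023, 3.138, 0.001]
contact_force: [0.0, 0.1, -0.5]
opening: 0.136
grip_force: 0.0
top 497 [[0.5713, -0.0266, 0.2335], [0.5811, 0.0144, 0.2497], [0.6111, 0.0505, 0.2542]]
side 257 [[0.5718, -0.0311, 0.2301], [0.5835, 0.0047, 0.2473], [0.6127, 0.0465, 0.2533]]
shift(start axes) [-1.148  0.188  0.343] shift(target axes) [-1.147  0.197  0.34 ] turn [0.0002 0.001  0.0023]
pos [ 0.4674 -0.0225  0.309 ] F [ 0.   0.1 -0.5] open 0.136 grip 0.0 t 17.2
```

```bash
python3 -m crank '[[[-0.2,0.05,0],[0,0,0.002],0],[[-0.3,0.05,0],[0,0,0],0],[[-0.3,0.05,0],[0,0,0],0],[[-0.25,0.04,0],[0,0,0],0],[[-0.1,0,0.1],[0,0,0],0],[[0,0,0.2],[0,0,0],0],[[0,0,0.04],[0,0,0],0],[[0,0,0],[0,0,0],0],[[0,0,0],[0,0,0],0]]'; python3 go.py 0.582 -0.002 0.253 0.007
```

```text
clock: 18.1
eef_pos: [0.581, -0.0038, 0.2735]
eef_rot: [0.009, -3.141, -0.001]
contact_force: [1.2, -0.2, 0.8]
opening: 0.005
grip_force: 0.0
shift(start axes) [-0.01   0.018  0.205] shift(target axes) [-0.01   0.018  0.205] turn [ 0.0001 -0.0001 -0.0003]
pos [ 0.581  -0.0038  0.2735] F [ 1.2 -0.2  0.8] open 0.005 grip 0.0 t 18.1
```

```bash
python3 -m crank '[[[0,0.01,0.1],[0,0,0],0],[[0,0,0.08],[0,0,0],0],[[0.01,0,0.06],[0,0,0],0],[[0.02,0,0.08],[0,0,0],0],[[0.02,0,0.08],[0,0,0],0],[[0.015,0,0.08],[0,0,0],0],[[0.01,0,0.08],[0,0,0],0],[[0.005,0,0.08],[0,0,0],0],[[0,0,0],[0,0,0],0]]'; python3 -m crank '[[[0,0,0.08],[0,0,0],0],[[-0.01,0,0.08],[0,0,0],0],[[-0.01,0,0.06],[0,0,0],0],[[0,0,0],[0,0,0],0],[[0,0,0],[0,0,0],0]]'; python3 go.py 0.5745 -0.003 0.1775 0.007
```

```text
clock: 19.0
eef_pos: [0.573, -0.0032, 0.2083]
eef_rot: [0.009, -3.141, 0.001]
contact_force: [-2.0, 0.2, 4.1]
opening: 0.003
grip_force: 1.8
clock: 19.5
eef_pos: [0.5749, -0.0032, 0.1873]
eef_rot: [0.009, -3.14, 0.0]
contact_force: [-4.1, -0.6, 6.4]
opening: 0.006
grip_force: 2.9
shift(start axes) [0.004 0.002 0.098] shift(target axes) [0.004 0.002 0.098] turn [-0.     -0.0004 -0.0004]
pos [ 0.5749 -0.0032  0.1873] F [-4.1 -0.6  6.4] open 0.006 grip 2.9 t 19.5
```

```bash
python3 -m crank '[[[0,0,0.06],[0,0,0],0],[[0,0,0.04],[0,0,0],0],[[0,0,0],[0,0,0],0],[[0,0,0],[0,0,0],0]]'; python3 - <<'E'
from h import *
K=[]
for n in("top","side"):
    p,P=cloud(n); s=silhouettes(n,"dial"); u,v=map(int,s[0]["pixel"]) if s else (188,170); print(n,u,v)
    K.append(cv2.resize(p[v-25:v+25,u-25:u+25,::-1],(400,400),interpolation=2))
cv2.imwrite("pics/z6.png",cv2.hconcat(K))
E
```

```text
clock: 19.9
eef_pos: [0.5763, -0.0032, 0.1783]
eef_rot: [-0.009, 3.139, -0.0]
contact_force: [-2.4, -0.6, 6.8]
opening: 0.005
grip_force: 3.5
top 177 169
side 314 165
```

View pics/z6.png

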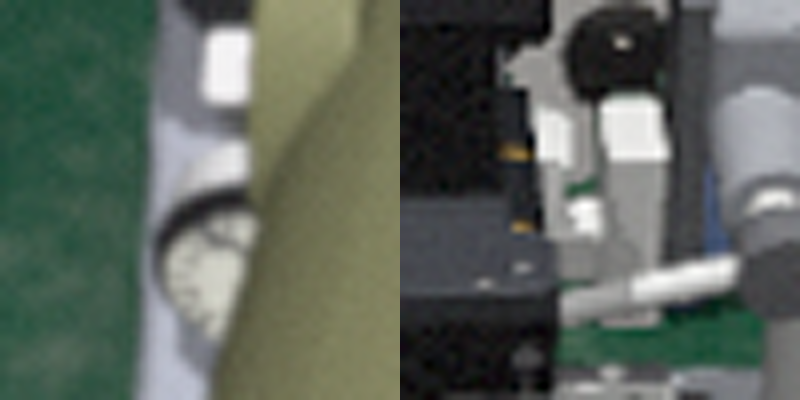

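```bash
python3 -m crank '[[[0,-0.03,0],[0,0,0],0],[[0,-0.04,0],[0,0,0],0],[[0,-0.04,0],[0,0,0],0],[[0,-0.03,0],[0,0,0],0],[[0,0,0],[0,0,0],0],[[0,0,0],[0,0,0],0]]'; python3 - <<'E'
from h import *
p,P=cloud("top"); 
cv2.imwrite("pics/z7.png",cv2.resize(p[140:200,160:220,::-1],(600,600),interpolation=2))
E
```

```text
clock: 20.7
eef_pos: [0.5777, -0.0145, 0.1789]
eef_rot: [-0.012, 3.137, 0.005]
contact_force: [-0.1, 4.4, 6.8]
opening: 0.004
grip_force: 3.7
```

View pics/z7.png

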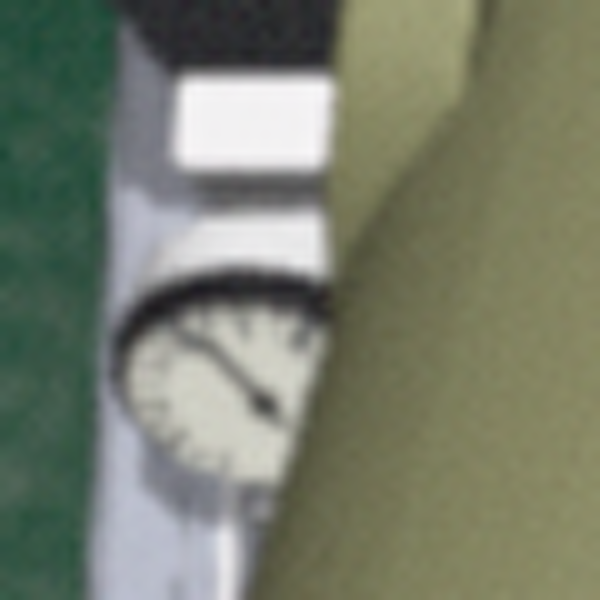

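```bash
cat > meter.py <<'E'
from h import *
from scipy.ndimage import map_coordinates
def meter(hub=(186.5,180.5)):
    p,P=cloud("top"); g=p.astype(float).mean(2); c=calibration("top"); 
    u0,v0=map(int,hub); sl=(slice(v0-9,v0+8),slice(u0-12,u0+5))
    q=P[sl][(g[sl]>150)]; 
    for _ in range(4):
        m=np.median(q,0) if _==0 else q.mean(0); n=np.linalg.svd(q-m)[2][2]; d=abs((q-m)@n); q=q[d<max(.002,np.median(d)*2)]
    n*=np.sign(n[2]); print("plane n",n.round(3),"at",m.round(4),len(q))
    K=c["camera_matrix"]; ray=R.from_rotvec(c["orientation"]).as_matrix()@np.linalg.inv(K)@np.array([hub[0],hub[1],1]); o=c["position"]
    H=o+ray*((m-o)@n)/(ray@n)
    right=np.array([.008,-1,0]); right-=n*(right@n); right/=np.linalg.norm(right); up=np.cross(n,right)
    if up[2]<0: up=-up
    def prof(H,r0,r1,a):
        r=np.linspace(r0,r1,12)[:,None]
        pts=H+r[...,None]*(np.sin(a)[None,:,None]*right+np.cos(a)[None,:,None]*up)
        px=project("top",pts.reshape(-1,3)); return map_coordinates(g,[px[:,1],px[:,0]],order=1).reshape(12,-1).mean(0)
    print("hub",H.round(4),"up",up.round(2))
    a=np.arange(-1.6,1.61,.1)
    A=prof(H,.005,.019,a); B=prof(H,.021,.028,a)
    print("needle angle+2.62 : mid-radius, rim brightness"); print(" ".join(f"{2.62+x:.1f}:{int(i)},{int(j)}" for x,i,j in zip(a,A,B)))
if __name__=="__main__": meter()
E
python3 meter.py
```

```text
plane n [0.635 0.699 0.33 ] at [0.5989 0.1521 0.1695] 132
hub [ 0.1005 -0.3521  2.1967] up [-0.46 -0.    0.89]
needle angle+2.62 : mid-radius, rim brightness
1.0:170,85 1.1:167,83 1.2:166,82 1.3:165,82 1.4:165,82 1.5:166,82 1.6:168,83 1.7:170,85 1.8:173,89 1.9:178,95 2.0:181,104 2.1:185,118 2.2:187,134 2.3:187,156 2.4:184,179 2.5:177,192 2.6:163,198 2.7:142,192 2.8:117,151 2.9:106,107 3.0:110,120 3.1:130,174 3.2:154,200 3.3:172,204 3.4:183,202 3.5:190,193 3.6:194,183 3.7:195,178 3.8:195,172 3.9:194,164 4.0:193,154 4.1:193,145 4.2:192,139
```

```bash
python3 - <<'E'
s=open("meter.py").read()
i=s.index("    for _ in range(4)"); j=s.index("    K=c[")
s=s[:i]+'''    q=q[abs(q[:,2]-np.median(q[:,2]))<.025]
    for _ in range(4):
        k=np.polyfit(q[:,0],q[:,2],1); d=abs(np.polyval(k,q[:,0])-q[:,2]); q=q[d<max(.002,np.median(d)*2.5)]
    n=np.array([-k[0],0,1])/np.hypot(k[0],1); m=q.mean(0); print("n",n.round(3),"at",m.round(4),len(q),"resid",d.mean().round(4))
'''+s[j:]
open("meter.py","w").write(s)
E
python3 meter.py
```

```text
n [-0.895  0.     0.446] at [0.5998 0.1541 0.1629] 158 resid 0.0015
hub [0.5978 0.1457 0.1588] up [0.45 0.   0.89]
needle angle+2.62 : mid-radius, rim brightness
1.0:199,165 1.1:199,162 1.2:199,177 1.3:198,180 1.4:198,184 1.5:196,182 1.6:194,177 1.7:191,178 1.8:186,175 1.9:175,166 2.0:159,141 2.1:142,126 2.2:136,137 2.3:146,160 2.4:162,186 2.5:174,180 2.6:181,169 2.7:187,191 2.8:189,188 2.9:191,182 3.0:192,141 3.1:193,140 3.2:191,136 3.3:178,94 3.4:158,82 3.5:139,85 3.6:126,90 3.7:117,93 3.8:112,97 3.9:108,98 4.0:105,99 4.1:104,101 4.2:103,102
```

```bash
python3 -m crank '[[[0,0.01,0.025],[0,0,0],0],[[0,0,0.025],[0,0,0],0],[[0,0,0],[0,0,0],0],[[0,0,0],[0,0,0],0],[[0,0,0],[0,0,0],0]]'; python3 meter.py
```

```text
clock: 21.35
eef_pos: [0.5783, -0.0144, 0.1743]
eef_rot: [-0.011, 3.135, 0.003]
contact_force: [1.0, 2.6, 8.0]
opening: 0.006
grip_force: 4.1
n [-0.893  0.     0.449] at [0.6003 0.1535 0.1633] 183 resid 0.0018
hub [0.5979 0.1458 0.1584] up [0.45 0.   0.89]
needle angle+2.62 : mid-radius, rim brightness
1.0:201,167 1.1:200,164 1.2:201,177 1.3:201,181 1.4:201,184 1.5:200,178 1.6:200,170 1.7:199,176 1.8:197,175 1.9:195,164 2.0:192,142 2.1:188,141 2.2:183,170 2.3:173,180 2.4:156,185 2.5:139,173 2.6:142,163 2.7:162,189 2.8:177,193 2.9:185,192 3.0:188,153 3.1:191,140 3.2:194,154 3.3:187,111 3.4:169,85 3.5:150,85 3.6:137,88 3.7:127,92 3.8:120,96 3.9:115,97 4.0:112,98 4.1:110,99 4.2:108,101
```

```bash
python3 -m crank '[[[0,0,0.003],[0,0,0],0],[[0,0,0],[0,0,0],0],[[0,0,0],[0,0,0],0],[[0,0,0],[0,0,0],0],[[0,0,0],[0,0,0],0],[[0,0,0],[0,0,0],0],[[0,0,0],[0,0,0],0],[[0,0,0],[0,0,0],0]]'; python3 meter.py | tail -1 | cut -c80-230; python3 - <<'E'
from h import *
p,P=cloud("side")
for l in("straightedge","bearing","step_block","stop_watch"):
    s=silhouettes("side",l)
    if s:
        q=P[s[0]["mask"]]; print(l,s[0]["p"],np.median(q,0).round(3))
        if l=="straightedge":
            w=q[(q[:,2]>.0605)&(q[:,2]<.068)]; print(len(w),rect(w[:,:2]))
E
```

```text
clock: 22.2
eef_pos: [0.5784, -0.0144, 0.1741]
eef_rot: [-0.011, 3.135, 0.003]
contact_force: [0.6, 1.1, 9.0]
opening: 0.003
grip_force: 4.1
,171 1.7:198,175 1.8:197,175 1.9:195,165 2.0:192,144 2.1:189,141 2.2:184,169 2.3:175,181 2.4:160,188 2.5:141,179 2.6:139,158 2.7:159,183 2.8:176,192 2.
straightedge 0.94 [0.534 0.135 0.062]
223 (array([574.5, 141.3]), array([ 33.8, 194.3]), 89.3)
step_block 0.53 [ 0.519 -0.141  0.014]
stop_watch 0.79 [ 0.356 -0.068  0.016]
```

Needle steady at about 2.56, bar in place, bystanders untouched.

```bash
python3 -c "
from station import ticket
print(ticket.job_done())"
```

```text
the job is handed in; nothing more can be done
None
```

The job is handed in: the straightedge lies on the anvil, pushed against the fence and end stop and let go; the gripper holds the lever down with the needle at about 2.56 rad, between the hands (2.12 and 3.12); the step block and timer still read where they were, but the network missed the bearing in the last check, though no move went near it.

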